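# Seat the keyed heating block in the dry-bath bay of a clinic lab

## Task

Take the heating block with one large and one small well out of the wire caddy and seat it fully home, key in its notch, in the bay of the dry bath: rest it in the loose pocket and shuffle it until it drops. The caddy only lets you grip it across its width and the bay only by its two ends, so set it down upright on the bench and take it again on the way; do not drop it, and leave all the other things where they are.

Things in the scene. Friction and masses are not known exactly. Their poses are not given: they have to be found in the camera images.
- block_mid (a point): The block to load: plain aluminium heating block, body 64 mm (x) by 44 mm (y) by 75 mm high, about 0.4 kg, upright. Point: centre of the body, 37.5 mm above its underside, z up. In its top one large dark well (30 mm across, towards +x) and one small (14 mm, towards -x). It starts in either place of the caddy, its x within about 3 degrees of the caddy's x.
- key (a point): The block's key: a rib low on its +x end face, 16 mm wide (y), centred, 9 mm proud, from the underside up to 20 mm; above that the end is plain. Point: middle of the rib's outer face, 41 mm along the block's x from its middle, 10 mm above the underside.
- caddy: Fixed steel wire caddy for two blocks side by side. Origin under it on the bench, midway between the places, z up; places at its y = +48 and -48 mm, x = 0. Floor plate 5 mm thick (x -47 to 59, y -102 to 102 mm); blocks stand on it between low strips (to 14 mm over the bench) 27 mm either side of their middle; otherwise open beside the blocks (y).
- frames (a point): Top of the caddy's wire frames, 88 mm over the bench, 6 mm along the caddy's x from its origin. The frames, 6 mm bars, run along y past both ends of the blocks at the caddy's x = -38 and +50 mm, higher than the blocks' tops (80 mm): no room for fingers at the blocks' ends.
- pocket (a point): Seat of the fixed dry-bath bay: middle of the pocket at the level of the seat's floor, 30 mm over the bench; z up, x along the pocket, key notch at +x. The seat, 14 mm deep, follows the block's outline, rib included, with 1.5 mm play all round. Seated, block_mid is 37.5 mm above the floor, block x along this x. Housing x -99 to 91, y -62 to 62 mm.
- ledge (a point): 14 mm above pocket: top of the dark nest plate with the seat in it, on which the block rests before it drops. The plate is clamped up to 3 mm off this point in x and in y, never turned; not measured: found by shuffling. Above the plate the loose pocket, 8 mm deep, leaves 5.5 mm play all round a block centred here, its notch too.
- cheeks (a point): 85 mm above pocket, same axes: midway between the tops of two fixed upright cheeks, each 10 mm thick and 56 mm long (x -28 to 28 mm), inner faces at y = -27.5 and +27.5 mm, higher than the seated block's top: no room for fingers at its long sides. Beyond the block's ends (x) all is open above the pocket's rim (22 mm above pocket).
- pad: Thin black rubber pad fixed to the bench, 90 x 90 x 2 mm, origin under its centre on the bench: the free place in the row between caddy and bay, good for setting the block down. Neighbours in the row stand about 130 or 260 mm off and are at most 90 mm high.
- spare_mid (a point): Another plain aluminium heating block, body 64 mm (x) by 44 mm (y) by 75 mm high, about 0.4 kg, with the same rib but four small wells (13 mm) in its top; stands in the caddy's other place. Point: centre of its body. Leave alone.
- spare2_mid (a point): Another plain aluminium heating block, body 64 mm (x) by 44 mm (y) by 75 mm high, about 0.4 kg, with a rib on both ends and six small wells (10 mm); stands on the bench in the row with the pad. Point: centre of its body. Leave alone.
- jar_mid (a point): Closed jar, 54 mm across, 90 mm high, standing in the row with the pad; point half-way up. Leave alone.
- bottle_mid (a point): Closed bottle, 64 mm across, 130 mm high, on the bench at the far side; point half-way up. Leave alone.
- rack_mid (a point): White rack 120 x 70 x 40 mm with three capped tubes up to 101 mm high, at the far side; point at the centre of the white base. Leave alone.
- mouse_mid (a point): Black computer mouse 100 x 60 x 32 mm, near the robot; point at its middle. Leave alone.
- cassette_mid (a point): White reagent cassette 110 x 50 x 34 mm, near the robot; point at its middle. Leave alone.
- block: The same block as block_mid; origin at the centre of its underside, same axes.
Not all that is in view belongs to the job. What is shaped like the block but red or yellow is not meant.

How it is judged:
By the outcome, as a careful person would: the job done as asked, in the order asked, and still so for the second after the job is handed in, with the robot touching nothing.
It also fails if it takes over 62 s, if anything falls off the work surface, if the arm or the gripper's body presses on something with over 40 N, if the wrist force passes 120 N, or if a joint passes its speed limit or range.

## Robot

A 6-joint arm with a two-finger parallel gripper is mounted at the origin on the work surface. World frame = base frame: x ahead of the robot, y to its left, z up, the work surface at z = 0. Lengths are in mm, angles in rad, forces in N, time in s.
With the tool pointing down it reaches from about 350 to 975 mm from the base axis. Payload 7.1 kg.
Tool frame: the origin (TCP) lies at the very end of the fingers, on their centre line; the grasp point (between the pads) lies 19 mm behind it; z points along the fingers, y is the line along which they close (so a half turn about z gives the same grasp; the last joint's range is limited). The gripper opens to 88 mm and grips with 3 to 60 N. Pads are 20 mm wide; open, the fingers measure 115 mm over their backs; the gripper's body (75 mm by 178 mm) begins 61 mm behind the grasp point.
Start: joints at [-1.344, 0.423, 1.63, -0, 1.089, -0.019], TCP at [152.102, -606.193, 222.675] pointing down, gripper open.
Joint ranges: [-3, 3], [-0.9, 2.11], [0.09, 2.58], [-1.31, 4.45], [0.11, 2.69], [-2.54, 2.54]. Speed limits (rad/s): [2.39, 2.39, 3.01, 3.14, 3.14, 3.14].

## Interface

Orientations are given as a rotation vector (axis times angle).
In Python, from workcell import get_obs, get_image, job, models gives the robot as it stands.
- The arm moves only by the tool jog_arm, never from a script. Its argument "increments" is one flat list of numbers, 7 for each row, row after row: the turn, a rotation vector about the tool's x, y, z in degrees, then the shift along the tool's x, y, z in mm, then the opening in per cent of the stroke, from 0 (shut) to 100 (fully open). A call has 1 to 12 rows; each row shifts and turns the commanded pose from where the row before left it, along the tool's axes as they then stand; what a row does not reach is not made up. A row lasts 1/8 s, in which the tool goes at most 62.5 mm and 10.7 degrees, less where a joint would pass 70% of its speed; a pose out of reach is approached as far as the arm can. A call is refused whole if a number of a shift passes 62.5 or a number of a turn 10.7, either way. A call with a gripper value outside its range is refused whole. The fingers move at their own pace and stop on an object; the grip force is fixed at half the most. Time passes only in rows, so rows that do not move let the fingers close. It gives the time, the measured TCP pose, the force, the opening and the grip force at its end, in the units of the state.
- get_obs(): the state, without advancing time (a new reading comes with each control period).
- get_image(name): name is "scene" or "top" or "wrist"; returns a dict with "pixels" (420x560x3 uint8, blue, green, red), "depth" (420x560 float32, mm along the optical axis (not along the pixel's ray), 0 where there is no reading), "fx", "fy", "cx", "cy" (pixels), "cam_to_world" (4x4, takes a point from camera to world coordinates); the wrist camera has in their place "tool_from_camera" (4x4, takes a point from camera to tool coordinates, whose origin is the TCP and whose axes are the flange's). Camera axes: x right, y up, looking along -z (the intrinsics and any distortion apply to the point x, -y, -z); pixel columns grow to the right and rows downward; lengths in mm; the calibration is good to about 2 mm. A picture is of the moment at which its call begins: read the wrist's pose just before it.
- job.close_job(): hands the job in; it is judged then, once.
Trained networks look in the newest picture that a camera, given by its name, has taken for a name from the list of things; names that differ only in an ending like _2 or _b are one class to them, and where a whole thing is asked for, a point or a joint stands for the part that bears it (a point fixed in the world has none). Each returns a list of dicts, best first, with "p" (0 to 1); they miss things now and then, are a little off and sometimes report something else, mostly with a low value. They report only what shows in the picture. A call takes as long as a camera call. They do not tell look-alikes from the thing itself.
- models.look_for(target, camera): "centre" ([x, y, z] in mm, in world coordinates, good to about 4 mm: the middle of the surface that is visible of it).
- models.regions_of(target, camera): "region" (420x560 bool, what is visible of it).
The state is a dict: "t": time; "qpos": joint angles; "qvel": joint speeds; "joint_torque": joint torques, N m; "ee_pos": TCP position; "orientation": TCP orientation; "ft_force": force on the tool from outside, world axes, zero at the start; "moment": the same for the moment, N m; "width": finger opening in mm; "grasp_force": force on a finger pad.
Only numpy, scipy, OpenCV 4.12 (cv2) and the standard library are available. Lean on these libraries where they do the work, as an engineer would, in place of code of your own. Each camera call takes 0.05 s, during which the arm holds its last target. There are 200 camera calls.

## Working session

There is one attempt and no reset: what is moved stays moved. The work goes in short steps, Python scripts to look and compute and a tool call to move; the robot and the scene stay as the last step left them, time stands still between calls to the robot, and variables do not carry over. Pictures are saved under pics/ and viewed, at most 10 in all, crops included, and the job is handed in when it is done.

Besides the shell and the picture viewer there is one more tool, called after "Call:" as name(argument=value, ...) on one line, values as JSON. jog_arm: Moves the arm, as the interface text tells. Its arguments: {"type":"object","properties":{"increments":{"type":"array"}},"required":["increments"]}

```bash
mkdir -p pics; cat > h.py <<'E'
import numpy as np, cv2
from scipy.spatial.transform import Rotation as R
from workcell import get_obs, get_image, job, models
def T(o):
    M=np.eye(4);M[:3,:3]=R.from_rotvec(o["orientation"]).as_matrix();M[:3,3]=o["ee_pos"];return M
def img(n):
    o=get_obs();im=get_image(n)
    im["M"]=np.array(im["cam_to_world"]) if "cam_to_world" in im else T(o)@np.array(im["tool_from_camera"])
    return im
def cloud(im):
    d=im["depth"];v,u=np.mgrid[:420,:560]
    P=np.stack([(u-im["cx"])/im["fx"]*d,-(v-im["cy"])/im["fy"]*d,-d,np.ones_like(d)],-1)
    W=(P@im["M"].T)[...,:3];W[d==0]=np.nan;return W
E
python3 - <<'E'
from h import *
o=get_obs();print(o)
for n in("top","scene"):
    im=img(n);cv2.imwrite(f"pics/{n}0.png",im["pixels"]);np.save(f"{n}0.npy",cloud(im))
    print(n,[k for k in im], im["M"].round(3).tolist())
    for t in("block_mid","key","frames","ledge","cheeks","pad","spare_mid","spare2_mid","jar_mid"):
        print(t,[(np.round(r["centre"]).tolist(),round(r["p"],2)) for r in models.look_for(t,n)[:3]])
a=[cv2.imread(f"pics/{n}0.png") for n in("top","scene")]
E
```

```text
{'t': 0.0, 'qpos': array([-1.34399397e+00,  4.23826797e-01,  1.63065256e+00, -1.09299367e-05,
        1.08861485e+00, -1.90062118e-02]), 'qvel': array([-2.22426403e-04, -4.36825958e-05,  5.68012349e-04, -1.60878651e-03,
        1.27851569e-04,  5.67270835e-04]), 'joint_torque': array([-2.88302626e-04, -5.44620895e+01, -2.73666501e+01,  6.44593081e-02,
        2.26611266e-02, -1.32556361e-04]), 'ee_pos': array([ 151.98465592, -605.68182455,  221.92517918]), 'orientation': array([-3.11641272e+00, -3.84968801e-01,  2.59616828e-04]), 'ft_force': array([ 0.02777184, -0.67937125, -0.3335008 ]), 'moment': array([ 0.00418176,  0.04478497, -0.02108954]), 'grasp_force': 0.0, 'width': 88.08086546333149}
top ['pixels', 'depth', 'fx', 'fy', 'cx', 'cy', 'cam_to_world', 'M'] [[0.021, 0.996, -0.092, 462.631], [-1.0, 0.019, -0.017, 38.092], [-0.015, 0.092, 0.996, 1240.659], [0.0, 0.0, 0.0, 1.0]]
block_mid [([563.0, 304.0, 77.0], 0.84), ([443.0, 388.0, 74.0], 0.79), ([704.0, 260.0, 77.0], 0.58)]
key [([702.0, 260.0, 71.0], 0.62), ([564.0, 307.0, 80.0], 0.58), ([445.0, 387.0, 72.0], 0.55)]
frames [([57
[... 352 characters left out ...]
'M'] [[-0.233, -0.783, 0.577, 1256.02], [0.972, -0.179, 0.15, 230.17], [-0.014, 0.596, 0.803, 1047.151], [0.0, 0.0, 0.0, 1.0]]
block_mid [([718.0, 267.0, 72.0], 0.73), ([581.0, 312.0, 81.0], 0.7), ([458.0, 393.0, 63.0], 0.55)]
key [([581.0, 315.0, 80.0], 0.84), ([460.0, 391.0, 60.0], 0.84), ([718.0, 265.0, 73.0], 0.82)]
frames [([596.0, 264.0, 2.0], 0.8)]
ledge [([593.0, -232.0, 41.0], 0.79), ([420.0, 9.0, 7.0], 0.75), ([782.0, 111.0, 88.0], 0.62)]
cheeks [([591.0, -238.0, 43.0], 0.65)]
pad [([418.0, 8.0, 5.0], 0.77)]
spare_mid [([585.0, 216.0, 81.0], 0.77), ([581.0, 311.0, 84.0], 0.5)]
spare2_mid [([565.0, 4.0, 69.0], 0.9), ([784.0, 113.0, 88.0], 0.42)]
jar_mid [([695.0, -8.0, 69.0], 0.84)]
```

View pics/top0.png

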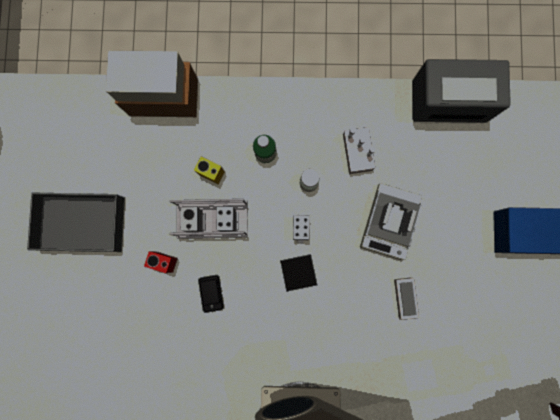

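View pics/scene0.png

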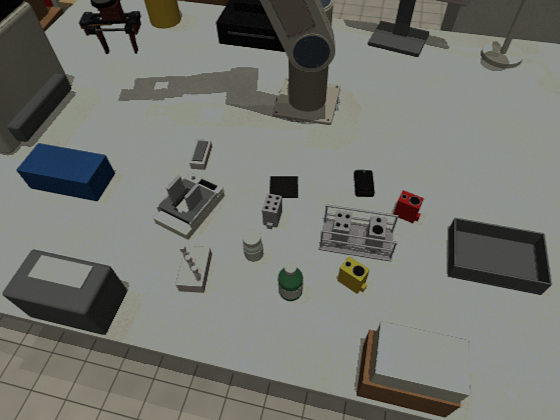

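The top view shows the target block at px (190,218) with the four-well spare beside it at (226,218), the pad at (299,272) and the bay at (395,220). The red and yellow blocks are decoys. Next I compute moves to look closer at the bay and the caddy.

```bash
cat >> h.py <<'E'
def rel(p,yaw=None):
    """tool-axes shift (and turn about tool z, deg) to world TCP p with tool x at yaw (deg)"""
    M=T(get_obs());d=M[:3,:3].T@(np.array(p)-M[:3,3])
    y0=np.degrees(np.arctan2(M[1,0],M[0,0]))
    print("yaw",y0.round(2),"shift",d.round(1),"turn z",None if yaw is None else -round((yaw-y0+180)%360-180,2))
E
python3 - <<'E'
from h import *
im=img("wrist");print(np.array(im["tool_from_camera"]).round(3).tolist(),im["fx"],im["cx"],im["cy"])
rel([500,-240,330]);rel([520,250,330])
E
```

```text
[[0.001, 0.958, 0.286, 78.344], [1.0, -0.001, -0.0, -0.442], [0.0, 0.286, -0.958, -161.962], [0.0, 0.0, 0.0, 1.0]] 292.3216966015023 277.50217045233774 209.07592560978887
yaw 14.08 shift [ 426.5 -270.5 -107.3] turn z None
yaw 14.08 shift [ 565.2 -740.9 -107.3] turn z None
```

Call:
jog_arm(increments=[0,0,0,46.5,-26,-3,100,0,0,0,46.5,-26,-3,100,0,0,0,46.5,-26,-3,100,0,0,0,46.5,-26,-3,100,0,0,0,46.5,-26,-3,100,0,0,0,46.5,-26,-3,100,0,0,0,46.5,-26,-3,100,0,0,0,46.5,-26,-3,100,0,0,0,46.5,-26,-3,100,0,0,0,46.5,-26,-3,100,0,0,0,0,0,0,100])

```text
t: 2.42
ee_pos: [542.1, -238.6, 252.9]
orientation: [3.117, 0.392, 0.002]
ft_force: [-0.5, 0.3, 0.8]
width: 88.0
grasp_force: 0.0
```

```bash
python3 - <<'E'
from h import *
im=img("wrist");W=cloud(im);np.save("bay.npy",W);np.save("bayM.npy",im["M"])
cv2.imwrite("pics/bay.png",im["pixels"])
for t in("pocket","ledge","cheeks"):
    print(t,[(np.round(r["centre"]).tolist(),round(r["p"],2)) for r in models.look_for(t,"wrist")[:2]])
rel([540,255,250])
E
```

```text
pocket [([580.0, -249.0, 47.0], 0.66)]
ledge [([387.0, -286.0, 31.0], 0.72), ([581.0, -246.0, 41.0], 0.71)]
cheeks [([583.0, -246.0, 44.0], 0.92)]
yaw 14.03 shift [ 121.4 -481.5    2.5] turn z None
```

View pics/bay.png

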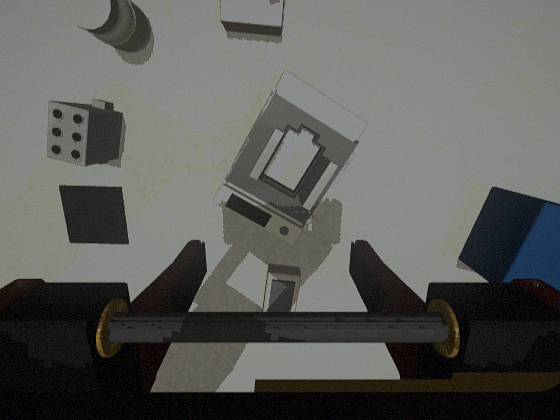

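Call:
jog_arm(increments=[0,0,0,12,-48,0,100,0,0,0,12,-48,0,100,0,0,0,12,-48,0,100,0,0,0,12,-48,0,100,0,0,0,12,-48,0,100,0,0,0,12,-48,0,100,0,0,0,12,-48,0,100,0,0,0,12,-48,0,100,0,0,0,12,-48,0,100,0,0,0,12,-48,0,100,0,0,0,0,0,0,100])

```text
t: 4.0
ee_pos: [539.5, 255.2, 252.6]
orientation: [-3.117, -0.388, -0.0]
ft_force: [0.4, -0.3, -0.5]
width: 87.6
grasp_force: 0.0
```

```bash
python3 - <<'E'
from h import *
im=img("wrist");W=cloud(im);np.save("cad.npy",W);np.save("cadM.npy",im["M"])
cv2.imwrite("pics/cad.png",im["pixels"])
for t in("block_mid","spare_mid","frames","key","caddy"):
    print(t,[(np.round(r["centre"]).tolist(),round(r["p"],2)) for r in models.look_for(t,"wrist")[:3]])
print(get_obs()["ee_pos"],get_obs()["t"])
E
```

```text
block_mid [([568.0, 311.0, 77.0], 0.76), ([702.0, 269.0, 74.0], 0.7), ([458.0, 390.0, 72.0], 0.67)]
spare_mid [([574.0, 217.0, 78.0], 0.76), ([548.0, 29.0, 73.0], 0.69)]
frames [([576.0, 265.0, 5.0], 0.77), ([570.0, 218.0, 79.0], 0.69)]
key [([702.0, 266.0, 74.0], 0.97), ([459.0, 388.0, 76.0], 0.71), ([565.0, 310.0, 76.0], 0.59)]
caddy [([578.0, 262.0, 12.0], 0.92)]
[539.63269131 252.29868448 252.73811405] 4.3
```

View pics/cad.png

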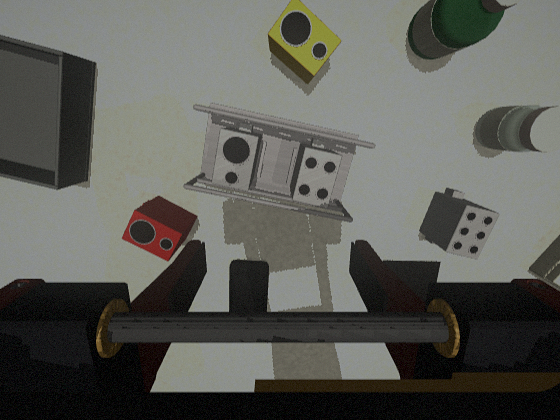

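Bay image: the notch is at the upper end of the pocket, px (308,127), so the bay's +x points away from the robot and leans to its right. Caddy image: the target block is at px (235,160) with its large well on the far side, so its +x points away from the robot. The spare is at (318,178).

```bash
cat >> h.py <<'E'
def rect(W,c,z0,z1,r,k=3):
    m=(np.abs(W[...,2]-(z0+z1)/2)<(z1-z0)/2)&(np.hypot(W[...,0]-c[0],W[...,1]-c[1])<r)
    m=cv2.morphologyEx(m.astype(np.uint8),cv2.MORPH_OPEN,np.ones((k,k))) if k else m.astype(np.uint8)
    n,l,s,_=cv2.connectedComponentsWithStats(m)
    for i in range(1,n):
        if s[i,4]<60: continue
        P=W[l==i];(cx,cy),(w,h),a=cv2.minAreaRect(P[:,:2].astype(np.float32))
        print(" n",s[i,4],"c",round(cx,1),round(cy,1),"wh",round(w,1),round(h,1),"ang",round(a,1),"z",np.median(P[:,2]).round(1),"px",s[i,:4])
E
python3 - <<'E'
from h import *
C=np.load("cad.npy");B=np.load("bay.npy");Tp=np.load("top0.npy")
print("block");rect(C,(568,309),75,84,50,3)
print("spare");rect(C,(574,217),75,84,50,3)
print("cheeks");rect(B,(583,-246),105,122,70,2)
print("housing");rect(B,(583,-246),46,56,140,3)
print("pocket inside");rect(B,(583,-246),24,36,60,3)
print("plate");rect(B,(583,-246),38,47,60,2)
print("pad");rect(B,(420,8),-3,5,40,0)
for n in("top0","scene0"):
  print(n);X=np.load(n+".npy");rect(X,(568,305),74,86,50,2);rect(X,(575,-243),105,122,70,0);rect(X,(575,-243),46,57,130,0)
rgb=cv2.imread("pics/bay.png");p=(rgb.max(2)<45)&(np.hypot(B[...,0]-420,B[...,1]-8)<80)
P=B[p];print("pad dark",cv2.minAreaRect(P[:,:2].astype(np.float32)),np.median(P[:,2]))
a=cv2.resize(rgb[60:260,190:390],(600,600),interpolation=2);cv2.imwrite("pics/bayz.png",a)
E
```

```text
block
 n 2173 c 562.4 312.5 wh 64.0 44.2 ang 1.7 z 80.3 px [212 129  47  62]
spare
 n 2073 c 565.8 215.8 wh 63.9 44.4 ang 1.6 z 80.1 px [292 148  50  60]
cheeks
 n 541 c 576.8 -216.1 wh 11.8 68.9 ang 71.8 z nan px [250 130  35  51]
 n 591 c 557.1 -284.0 wh 27.7 69.3 ang 73.9 z nan px [303 162  36  50]
housing
 n 5527 c 574.9 -246.5 wh 124.5 129.4 ang 73.8 z 52.0 px [223  88 138 141]
pocket inside
 n 118 c 637.9 -261.0 wh 34.6 5.6 ang 73.8 z 30.1 px [302 108  24  16]
 n 1982 c 580.3 -249.4 wh 46.6 76.3 ang 73.9 z 30.1 px [264 129  56  62]
plate
 n 668 c 578.7 -248.8 wh 53.8 83.9 ang 74.0 z 44.1 px [260 126  66  73]
pad
 n 2159 c 419.9 8.0 wh 79.7 78.4 ang 49.2 z 2.0 px [ 69 191  55  52]
top0
 n 387 c nan nan wh 0.0 0.0 ang 0.0 z nan px [182 208  17  24]
 n 95 c 586.9 -215.3 wh 10.1 56.1 ang 73.3 z 114.4 px [383 203  10  21]
 n 102 c 569.0 -277.6 wh 12.0 55.6 ang 73.6 z 114.6 px [406 210  11  22]
 n 1178 c 577.8 -246.6 wh 124.6 130.1 ang 74.1 z 51.9 px [365 190  58  59]
scene0
 n 334 c 538.1 317.1 wh 52.2 121.8 ang 89.2 z 80.8 px [369 217  19  22]
 n 93 c 568.3 -278.6 wh 14.5 53.7 ang 75.0 z 113.8 px [166 175  15  16]
 n 99 c 586.6 -216.3 wh 12.2 56.6 ang 75.8 z 114.0 px [184 184  15  17]
 n 824 c 563.7 -244.1 wh 129.1 158.7 ang 74.3 z 52.3 px [156 178  62  47]
pad dark ((422.14276123046875, 11.422378540039062), (88.5078125, 90.77297973632812), 13.21555233001709) 2.012049635277947
```

View pics/bayz.png

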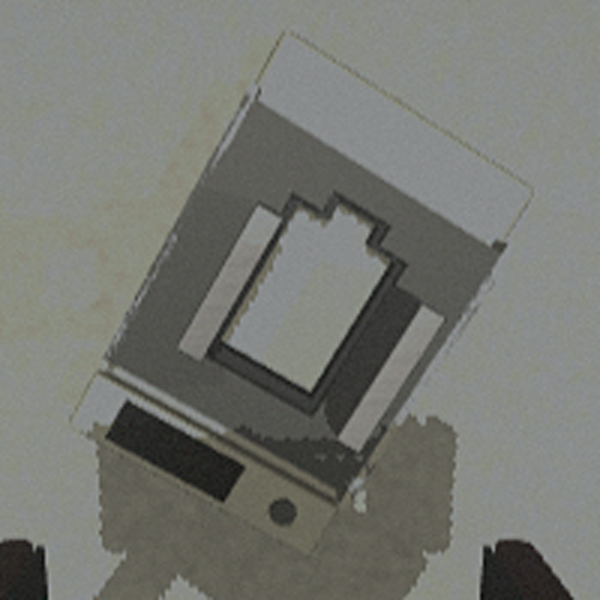

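The zoom shows the loose pocket with its dark nest plate, and the seat and notch towards the upper right. The nest plate reads z=44 and the seat floor z=30, both as stated. Now I'll get above the block for a second look.

Call:
jog_arm(increments=[0,0,6,18,-26,31,100,0,0,6.3,21,-25,31,100,0,0,0,0,0,0,100,0,0,0,0,0,0,100])

```text
t: 4.8
ee_pos: [567.9, 310.2, 191.0]
orientation: [3.141, 0.05, -0.0]
ft_force: [0.3, -0.2, -0.0]
width: 87.7
grasp_force: 0.0
```

```bash
python3 - <<'E'
from h import *
for i in range(2):
    im=img("wrist");o=get_obs();print(o["t"],o["ee_pos"].round(2),o["orientation"].round(4))
W=cloud(im)
rect(W,(562,312),76,84,48,3)
rel([562.4,312.5,36],1.7)
B=np.load("bay.npy");print("cheeks wrist");rect(B,(580,-246),108,120,65,0)
E
```

```text
4.85 [568.09 310.27 191.63] [-3.141e+00 -4.910e-02 -1.100e-03]
4.9 [568.2  310.37 191.98] [-3.1407e+00 -4.8700e-02 -2.1000e-03]
 n 2809 c 562.4 312.5 wh 64.1 44.0 ang 1.9 z 80.2 px [253 179  46  63]
yaw 1.78 shift [ -5.9  -2.2 156. ] turn z 0.08
cheeks wrist
 n 544 c 584.2 -215.1 wh 10.0 55.7 ang 74.0 z 115.0 px [249 129  35  52]
 n 559 c 566.1 -277.5 wh 10.5 56.0 ang 74.1 z 114.9 px [302 161  36  50]
```

Call:
jog_arm(increments=[0,0,0,-6,-2,30,100,0,0,0,0,0,50,100,0,0,0,0,0,50,100,0,0,0,0,0,26,100,0,0,0,0,0,0,100,0,0,0,0,0,0,20,0,0,0,0,0,0,20,0,0,0,0,0,0,20,0,0,0,0,0,0,20])

```text
t: 6.02
ee_pos: [562.1, 313.2, 35.4]
orientation: [-3.141, -0.049, -0.001]
ft_force: [0.8, -0.1, -0.3]
width: 51.3
grasp_force: 0.0
```

Call:
jog_arm(increments=[0,0,0,0,0,0,20,0,0,0,0,0,0,20,0,0,0,0,0,0,20])

```text
t: 6.4
ee_pos: [561.9, 313.0, 35.0]
orientation: [3.141, 0.049, 0.0]
ft_force: [-1.4, -2.4, 5.4]
width: 44.1
grasp_force: 30.0
```

Call:
jog_arm(increments=[0,0,0,0,0,-10,20,0,0,0,0,0,-30,20,0,0,0,0,0,-40,20,0,0,0,0,0,-25,20,0,0,0,-10,20,0,20,0,0,0,-20,40,0,20,0,0,0,-20,40,0,20,0,0,0,-20,40,0,20,0,0,0,-20,40,0,20,0,0,0,-20,40,0,20,0,0,0,-20,40,0,20,0,0,0,-20,38,0,20])

```text
t: 7.9
ee_pos: [420.3, 9.4, 139.8]
orientation: [-3.141, -0.049, -0.0]
ft_force: [0.4, -0.7, -3.4]
width: 43.9
grasp_force: 30.0
```

Call:
jog_arm(increments=[0,0,0,0,0,40,20,0,0,0,0,0,40,20,0,0,0,0,0,15,20,0,0,0,0,0,0,20,0,0,0,0,0,0,20])

```text
t: 8.52
ee_pos: [421.7, 10.6, 45.3]
orientation: [-3.141, -0.049, -0.001]
ft_force: [0.9, 0.9, -3.4]
width: 44.1
grasp_force: 30.0
```

Call:
jog_arm(increments=[0,0,0,0,0,10,20,0,0,0,0,0,2,20,0,0,0,0,0,1,20,0,0,0,0,0,0,20])

```text
t: 9.02
ee_pos: [421.1, 10.5, 31.9]
orientation: [-3.141, -0.049, 0.0]
ft_force: [-1.0, 0.3, 2.2]
width: 43.8
grasp_force: 30.0
```

Call:
jog_arm(increments=[0,0,0,0,0,0,60,0,0,0,0,0,0,100,0,0,0,0,0,0,100,0,0,0,0,0,0,100,0,0,0,0,0,-20,100,0,0,0,0,0,-50,100,0,0,-10,0,0,-50,100,0,0,-10,0,0,-40,100,0,0,-10,0,0,0,100,0,0,-10,0,0,0,100,0,0,-10,0,0,0,100,0,0,-10,0,0,0,100])

```text
t: 10.52
ee_pos: [421.0, 10.5, 191.7]
orientation: [-2.691, -1.621, 0.0]
ft_force: [0.0, -0.1, 0.1]
width: 87.7
grasp_force: 0.0
```

Call:
jog_arm(increments=[0,0,-10,0,0,0,100,0,0,-10,0,0,0,100,0,0,-10,0,0,0,100,0,0,0,0,0,0,100,0,0,0,0,0,0,100])

```text
t: 11.15
ee_pos: [421.1, 10.5, 191.7]
orientation: [-2.19, -2.252, 0.0]
ft_force: [-0.1, 0.1, -0.1]
width: 87.7
grasp_force: 0.0
```

```bash
python3 - <<'E'
from h import *
im=img("wrist");W=cloud(im);o=get_obs();print(o["t"],o["ee_pos"].round(2),o["qpos"].round(2),o["width"])
cv2.imwrite("pics/pad.png",im["pixels"])
rect(W,(421,10),72,82,50,3)
rel([421.5,10.5,33],91.8)
E
```

```text
11.2 [421.11  10.5  191.66] [-0.    0.17  2.09  0.    0.89 -0.03] 87.89739883541311
 n 2829 c 421.9 10.8 wh 64.0 44.1 ang 1.8 z 77.2 px [246 183  66  44]
yaw 91.63 shift [ -0.    0.4 158.7] turn z -0.17
```

View pics/pad.png

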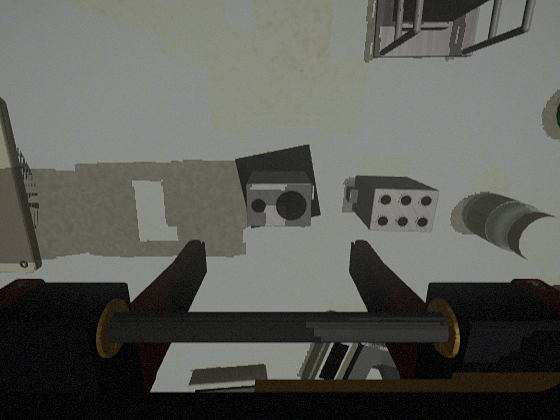

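The block stands upright on the pad (px 279,200), large well to the right (+x), top at 77 mm as expected. The gripper is now turned to take it by its ends.

Call:
jog_arm(increments=[0,0,-0.2,0,0.5,30,100,0,0,0,0,0,55,100,0,0,0,0,0,50,100,0,0,0,0,0,23,100,0,0,0,0,0,0,60,0,0,0,0,0,0,60,0,0,0,0,0,0,50,0,0,0,0,0,0,50,0,0,0,0,0,0,50,0,0,0,0,0,0,50])

```text
t: 12.45
ee_pos: [422.5, 10.5, 34.8]
orientation: [2.182, 2.258, 0.002]
ft_force: [0.0, -0.6, 7.3]
width: 64.0
grasp_force: 30.0
```

Call:
jog_arm(increments=[0,0,0,0,0,-15,50,0,0,0,0,0,-50,50,0,0,0,0,0,-50,50,0,0,0,-40,5,-50,50,0,0,0,-40,5,0,50,0,0,0,-40,5,0,50,0,0,0,-40,5,0,50,0,0,0,-40,5,0,50,0,0,0,-40,5,0,50,0,0,9,-38,4,0,50,0,0,8.9,0,0,0,50,0,0,0,0,0,0,50])

```text
t: 13.95
ee_pos: [464.4, -265.1, 197.8]
orientation: [-2.507, -1.893, 0.0]
ft_force: [-0.2, 0.7, -3.0]
width: 63.9
grasp_force: 30.0
```

```bash
python3 - <<'E'
from h import *
im=img("wrist");W=cloud(im);o=get_obs();print(o["t"],o["ee_pos"].round(2),o["qpos"].round(2),o["width"],o["ft_force"])
cv2.imwrite("pics/bay2.png",im["pixels"])
print("cheeks");rect(W,(576,-246),110,120,65,0)
print("housing");rect(W,(576,-246),48,56,140,3)
print("floor");rect(W,(576,-246),26,36,60,3)
print("plate");rect(W,(576,-246),39,48,60,0)
rel([576,-247,100],74)
E
```

```text
14.0 [ 464.49 -264.75  197.74] [-0.54  0.32  1.85  0.    0.97 -0.27] 64.08776758471703 [-0.53550604  0.02209701 -3.78707853]
cheeks
 n 927 c 584.3 -215.1 wh 10.0 56.6 ang 74.2 z 114.9 px [368 113  73  14]
 n 787 c 566.4 -277.4 wh 10.1 56.4 ang 74.3 z 115.0 px [361 191  67  13]
housing
 n 6206 c 575.9 -247.0 wh 124.3 130.1 ang 74.2 z 52.1 px [316  89 133 122]
 n 1196 c 618.1 -266.1 wh 66.6 28.2 ang 73.1 z 52.1 px [403 127  35  65]
floor
 n 2682 c 582.7 -250.4 wh 46.2 74.1 ang 74.2 z 30.2 px [343 131  69  43]
plate
 n 1133 c 580.8 -248.6 wh 54.5 83.3 ang 74.1 z 44.1 px [339 126  82  53]
yaw 74.25 shift [ 47.3 102.5  97.7] turn z 0.25
```

View pics/bay2.png

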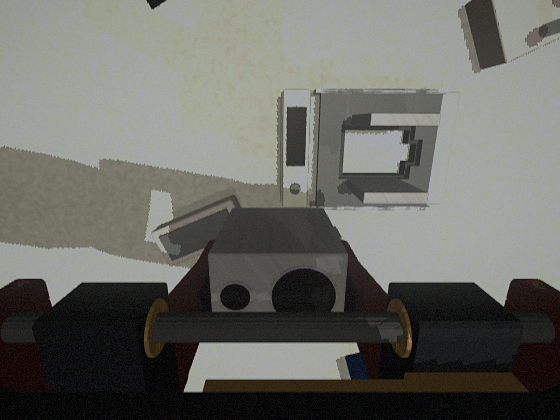

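The bay (px 380,150) and held block (px 280,280) are both clear. Measured against the cheeks, the seat sits about +2 mm in x and -1.8 mm in y from nominal. Moving over it now.

Call:
jog_arm(increments=[0,0,0,15,34,0,50,0,0,0,16,35,0,50,0,0,0,15,34.5,0,50,0,0,0,0,0,0,50,0,0,0,0,0,0,50])

```text
t: 14.62
ee_pos: [576.3, -248.4, 197.1]
orientation: [-2.504, -1.895, 0.002]
ft_force: [-0.0, -0.4, -3.7]
width: 63.6
grasp_force: 30.0
```

```bash
python3 - <<'E'
from h import *
im=img("wrist");W=cloud(im);o=get_obs();print(o["t"],o["ee_pos"].round(2),o["width"])
rect(W,o["ee_pos"][:2],o["ee_pos"][2]+36,o["ee_pos"][2]+48,50,3)
rel([576.7,-248.6,90],74.2)
E
```

```text
14.675 [ 576.03 -248.67  197.18] 63.39940270649641
 n 9407 c 578.0 -241.5 wh 31.8 86.5 ang 74.7 z 239.4 px [182 248 193  64]
yaw 74.18 shift [  0.2   0.8 107.2] turn z -0.02
```

Call:
jog_arm(increments=[0,0,0,0,0.5,40,50,0,0,0,0,0,40,50,0,0,0,0,0,27,50,0,0,0,0,0,8,50,0,0,0,0,0,0,50,0,0,0,0,0,0,50])

```text
t: 15.42
ee_pos: [578.5, -249.9, 83.8]
orientation: [2.506, 1.891, 0.002]
ft_force: [-0.5, -0.2, -3.0]
width: 63.6
grasp_force: 30.0
```

```bash
python3 - <<'E'
from h import *
for i in range(3):
    o=get_obs();print(o["t"],o["ee_pos"].round(2),o["ft_force"].round(1))
    get_image("top")
rel([576.7,-248.6,76.5],74.2)
E
```

```text
15.425 [ 578.46 -249.85   83.83] [-0.5 -0.2 -3. ]
15.475 [ 578.51 -249.81   83.84] [ 0.5 -0.2 -3.2]
15.525 [ 578.43 -249.74   83.7 ] [-0.5  0.7 -3.7]
yaw 74.09 shift [ 0.6 -1.9  7. ] turn z -0.11
```

Call:
jog_arm(increments=[0,0,0,0,0,3,50,0,0,0,0,0,2,50,0,0,0,0,0,0,50])

```text
t: 15.95
ee_pos: [577.5, -249.2, 77.0]
orientation: [-2.507, -1.892, 0.0]
ft_force: [-0.2, -0.1, -2.5]
width: 64.4
grasp_force: 30.0
```

Call:
jog_arm(increments=[0,0,0,0,0,1,50,0,0,0,0,0,1,50,0,0,0,0,0,0,50])

```text
t: 16.32
ee_pos: [577.6, -249.3, 75.2]
orientation: [-2.507, -1.892, 0.0]
ft_force: [-0.0, 0.9, -4.0]
width: 63.8
grasp_force: 30.0
```

Call:
jog_arm(increments=[0,0,0,0,0,1,50,0,0,0,0,0,1,50,0,0,0,0,0,0,50])

```text
t: 16.7
ee_pos: [577.6, -249.3, 73.2]
orientation: [-2.507, -1.892, 0.0]
ft_force: [0.1, -0.2, -3.5]
width: 64.1
grasp_force: 30.0
```

Call:
jog_arm(increments=[0,0,0,0,0,1.5,50,0,0,0,0,0,1.5,50,0,0,0,0,0,0,50])

```text
t: 17.08
ee_pos: [577.6, -249.3, 70.1]
orientation: [-2.507, -1.892, 0.0]
ft_force: [0.0, 0.7, -2.4]
width: 63.9
grasp_force: 30.0
```

Call:
jog_arm(increments=[0,0,0,0,0,2,50,0,0,0,0,0,2,50,0,0,0,0,0,1.5,50,0,0,0,0,0,0,50])

```text
t: 17.58
ee_pos: [577.6, -249.3, 64.7]
orientation: [-2.507, -1.892, 0.0]
ft_force: [-0.3, 0.2, -3.7]
width: 63.9
grasp_force: 30.0
```

Call:
jog_arm(increments=[0,0,0,0,0,1,50,0,0,0,0,0,1,50,0,0,0,0,0,0,50])

```text
t: 17.95
ee_pos: [577.7, -249.4, 62.9]
orientation: [2.508, 1.892, 0.0]
ft_force: [-0.2, -0.6, -1.9]
width: 64.0
grasp_force: 30.0
```

Call:
jog_arm(increments=[0,0,0,0,0,0.7,50,0,0,0,0,0,0.3,50,0,0,0,0,0,0,50])

```text
t: 18.32
ee_pos: [577.7, -249.4, 62.9]
orientation: [2.507, 1.892, 0.0]
ft_force: [-3.6, 1.7, 6.9]
width: 63.5
grasp_force: 30.0
```

Call:
jog_arm(increments=[0,0,0,0,0,0,65,0,0,0,0,0,0,85,0,0,0,0,0,0,95,0,0,0,0,0,0,95,0,0,0,0,0,-20,95,0,0,0,0,0,-50,95,0,0,0,0,0,-50,95,0,0,0,-30,-40,-20,95,0,0,0,-30,-40,0,95,0,0,0,0,0,0,95,0,0,0,0,0,0,95])

```text
t: 19.7
ee_pos: [485.1, -285.4, 203.0]
orientation: [2.507, 1.891, 0.001]
ft_force: [-0.2, -1.1, 0.1]
width: 83.8
grasp_force: 0.0
```

```bash
python3 - <<'E'
from h import *
im=img("wrist");W=cloud(im);o=get_obs();print(o["t"],o["ee_pos"].round(2),o["width"])
cv2.imwrite("pics/end.png",im["pixels"])
print("block");rect(W,(577,-248),98,109,55,3);print("cheeks");rect(W,(576,-246),111,120,65,0)
E
```

```text
19.75 [ 485.38 -285.2   202.61] 83.73696447301616
block
 n 3819 c 577.4 -249.2 wh 43.9 64.6 ang 74.1 z 105.2 px [330 118  78  52]
cheeks
 n 969 c 584.2 -215.2 wh 10.0 56.1 ang 74.1 z 115.0 px [337  95  71  14]
 n 772 c 566.4 -277.4 wh 10.0 56.2 ang 74.3 z 114.9 px [332 175  66  12]
```

View pics/end.png

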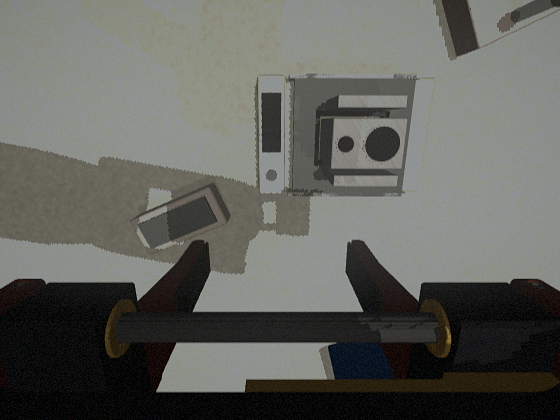

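The block (px 368,144) sits between the cheeks, large well towards the notch. Its top is level at 105.2 mm against the expected 105, so it is fully seated, and the gripper is clear.

```bash
python3 -c "
from workcell import job
print(job.close_job())"
```

```text
the job is handed in; nothing more can be done
None
```

The block is seated fully home in the dry-bath bay with its key in the notch, after an upright set-down and regrip on the pad; it dropped straight into the seat, so no shuffling was needed, and the job was handed in at about 20 s.

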